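Turn the blued plate over on the edge of the turning board

TASK

Turn the metal plate over without picking it up: with the fingertips push it across the bench against the front edge of the wooden board, keep pushing so that it tips up on that edge and falls over onto the board, blue face down. Then push it across the board until it lies flat and square against the dark rail. Only push it, never lift or carry it, and leave the other things on the bench where they are.

Things in the scene. Friction and masses are not known exactly. Their poses are not given: they have to be found in the camera images.
- board: Fixed brown wooden board, 190 (x) x 140 (y) x 8 mm, flat on the bench. Origin: centre of its underside, z up. Front edge: the plain upright 8 mm face at y = +70 mm; the plate is pushed against it in the board's -y direction. A dark rail, 20 mm high over the bench, fills y = -70 to -60 mm along the whole opposite side; the plate ends against its face at y = -60 mm.
- board_edge (a point): Middle of the top of the board's front edge, 8 mm above the bench; axes as the board's.
- plate: Loose aluminium plate, 84 (x) x 64 (y) x 10 mm, about 0.15 kg; one broad face blue with scribed lines, the other bare. Origin: centre of the bare face; z points out of the blue face. Starts flat on the bench, blue up, about 10 to 45 mm off the board's front edge and within 15 degrees of square to it; its side at y = +32 mm is the far one from the board, the one to push.
- plate_centre (a point): Centre of the plate's body, 5 mm from either broad face; axes as the plate's.
- plate_lead (a point): Middle of the plate's side that faces the board at the start (plate y = -32 mm), at half thickness. It stays low while the plate tips: with this side held against the board's edge, a fingertip pressed on the opposite side and raised along that side's arc takes it up by friction.
- tin_3: Bystander: small round tin with a black lid, 40 mm across, 23 mm high. Origin: centre of the underside.
- pitch_block_1: Bystander: round wooden dop with black pitch on top, 52 mm across, 36 mm high. Origin: centre of the underside.
- wood_offcut: Bystander: wooden offcut, 50 x 58 x 26 mm. Origin: centre of the underside.
- marker_black: Bystander: black marker with a white cap, 15 x 118 x 17 mm, lying. Origin: centre of the underside.
- punch_collet_9: Bystander: small punch with a black head, 9 x 54 x 10 mm, lying. Origin: centre of the underside.
There are look-alikes about, which are no part of the job. Leave any green look-alike of the plate alone.

How it is judged:
On the way, in this order (a step that is already met when the one before it is completed fails the run):
1. The plate stands tipped up at the board's front edge, between 60 and 120 degrees over, its lower side at that edge (angle between plate's own z axis and vertical between 1.05 and 2.09 rad and y of plate_lead in the frame of board_edge between -0.03 and 0.02 m), for 0.05 s.
2. The plate lies flat against the rail, blue face down (angle between plate's own z axis and vertical above 3.04 rad and y of plate_centre in the frame of board below -0.022 m), for 0.1 s.
At the end, for the whole second after the job is handed in: The plate lies flat (within 0.1 rad) on the board, blue face down, at rest, its long side against the rail (gap at most about 6 mm, within 0.12 rad of parallel), its centre within 60 mm of the board's middle along the rail (all of step 2 and y of plate_centre in the frame of board above -0.033 m and x of plate_centre in the frame of board between -0.06 and 0.06 m and z of plate_centre in the frame of board below 0.017 m and angle between the y axis of plate and the y axis of board, either way round below 0.12 rad and linear speed of plate below 0.02 m/s); the robot touches nothing.
It fails at once if The plate is lifted or carried: its centre more than 60 mm above the bench, or the side that faced the board more than 30 mm above the bench (height (world z) of plate_centre above 0.06 m or height (world z) of plate_lead above 0.03 m).
It fails at once if Another thing on the bench is moved by more than 20 mm (distance of any of tin_3, pitch_block_1, wood_offcut, marker_black, punch_collet_9 from where it was at the start of the episode above 0.02 m).
It also fails if it takes over 58 s, if anything falls off the work surface, if the arm or the gripper's body presses on something with over 40 N, if the wrist force passes 120 N, or if a joint passes its speed limit or range.

ROBOT

A 6-joint arm with a two-finger parallel gripper is mounted at the origin on a cart in front of the work surface, level with it; the furniture and walls round the work are solid. World frame = base frame: x ahead of the robot, y to its left, z up, the work surface at z = 0. Lengths are in m, angles in rad, forces in N, time in s.
With the tool pointing down it reaches from about 0.425 to 0.95 m from the base axis. Payload 3.5 kg.
Tool frame: the origin (TCP) lies at the very end of the fingers, on their centre line; the grasp point (between the pads) lies 19 mm behind it (tcp_to_grasp is the distance from the TCP to the grasp point, in m); z points along the fingers, y is the direction in which the jaws open and shut (so a half turn about z gives the same grasp; the last joint's range is limited). The gripper opens to 85 mm and grips with 20 to 120 N. Pads are 22 mm wide; open, the fingers measure 114 mm over their backs; the gripper's body (76 mm by 85 mm) begins 54 mm behind the grasp point. The pads swing forward as they close: fully open they stand 13 mm farther back than shut.
Start: joints at [0.957, 0.286, 1.577, -0, 1.279, -0.15], TCP at [0.302, 0.604, 0.231] pointing down, gripper open.
Joint ranges: [-2.77, 2.77], [-0.9, 2.22], [0.21, 2.48], [-1.53, 4.67], [0.24, 2.81], [-2.84, 2.84]. Speed limits (rad/s): [2.79, 2.79, 3.14, 3.14, 3.14, 3.14].

INTERFACE

Orientations are given as a unit quaternion [x, y, z, w].
In Python, from plant import * gives the robot as it stands. The module is installed in compiled form; this text tells all that it offers.
- The arm moves only by the tool arm_command, never from a script. Its argument "steps" is a list of rows, each a list of 3 entries, a list of its own where there are three numbers: the turn, a rotation vector about the tool's x, y, z in rad, then the shift along the tool's x, y, z in m, then the gripper command: -1 is shut, 1 is fully open, values between are in proportion. A call has 1 to 12 rows; each row is the pose to reach, as a shift and turn from the pose measured when the call began, along the tool's axes at that moment; what a row does not reach only later rows make up. A row lasts 1/8 s, in which the tool goes at most 62.5 mm and 10.7 degrees, less where a joint would pass 70% of its speed; a pose out of reach is approached as far as the arm can. A call with a gripper value outside its range is refused whole. The fingers move at their own pace and stop on an object; "force" is the grip in N (left out, the last holds). Time passes only in rows, so rows that repeat a pose let the fingers close. It gives the time, the measured TCP pose, the force and the opening at its end, in the units of the state.
- get_state(): the state, without advancing time (a new reading comes with each control period).
- read_camera(name): name is "scene" or "top" or "wrist"; returns a dict with "frame" (384x512x3 uint8, red, green, blue), "vfov" (degrees; the focal length in pixels is half the picture's height over the tangent of half this angle, whatever the lens; pixels are square), "cx", "cy" (the principal point, pixels), "dist" ([k1, k2, p1, p2, k3] as OpenCV has them; the pictures are not rectified), "position" and "rotation" of the camera in the world; the wrist camera has in their place "mount" (4x4, takes a point from camera to tool coordinates, whose origin is the TCP and whose axes are the flange's). Camera axes: x right, y up, looking along -z (the intrinsics and any distortion apply to the point x, -y, -z); pixel columns grow to the right and rows downward; lengths in m; the calibration is good to about 2 mm. A picture is of the moment at which its call begins: read the wrist's pose just before it. There is no depth.
- sign_off(): hands the job in, once; it reports no verdict.
The state is a dict: "time": time; "qpos": joint angles; "dq": joint speeds; "joint_efforts": joint torques, N m; "eef_pos": TCP position; "tcp_rot": TCP orientation; "contact_force": force on the tool from outside, world axes, zero at the start; "wrist_torque": the same for the moment, N m; "opening": opening from 0.0 (shut) to 1.0 (fully open).
Only numpy, scipy, OpenCV 4.12 (cv2) and the standard library are available. Lean on these libraries where they do the work, as an engineer would, in place of code of your own. Each camera call takes 0.05 s, during which the arm holds its last target.

## Working session

There is one attempt and no reset: what is moved stays moved. The work goes in short steps, Python scripts to look and compute and a tool call to move; the robot and the scene stay as the last step left them, time stands still between calls to the robot, and variables do not carry over. Pictures are saved under pics/ and viewed, and the job is handed in when it is done.

Besides the shell and the picture viewer there is one more tool, called after ">>>" as a command line: name --argument value ..., lists and objects as JSON in quotes. arm_command: Moves the arm, as the interface text tells. Its arguments: {"type":"object","properties":{"steps":{"type":"array"},"force":{"type":"number"}},"required":["steps"]}

```bash
mkdir -p pics; cat > h.py <<'E'
from plant import *
import numpy as np, cv2
from scipy.spatial.transform import Rotation as R
def K(c):
    h=c["frame"].shape[0]; f=h/2/np.tan(np.radians(c["vfov"])/2)
    return np.array([[f,0,c["cx"]],[0,f,c["cy"]],[0,0,1]])
def campose(c,st=None):
    if "mount" in c:
        M=np.array(c["mount"]); Rt=R.from_quat(st["tcp_rot"]).as_matrix()
        return Rt@M[:3,3]+np.array(st["eef_pos"]), Rt@M[:3,:3]
    r=np.array(c["rotation"]); 
    r=r.reshape(3,3) if r.size==9 else R.from_quat(r).as_matrix()
    return np.array(c["position"]),r
def cast(c,px,z,st=None):
    p,r=campose(c,st)
    u=cv2.undistortPoints(np.array(px,float).reshape(-1,1,2),K(c),np.array(c["dist"],float)).reshape(-1,2)
    d=np.c_[u[:,0],-u[:,1],-np.ones(len(u))]@r.T
    return p+d*((z-p[2])/d[:,2])[:,None]
def proj(c,P,st=None):
    p,r=campose(c,st); q=(np.atleast_2d(P)-p)@r; q=q*[1,-1,-1]
    return cv2.projectPoints(q,np.zeros(3),np.zeros(3),K(c),np.array(c["dist"],float))[0].reshape(-1,2)
def snap(name,fn):
    st=get_state(); c=read_camera(name); cv2.imwrite("pics/"+fn,c["frame"][:,:,::-1]); return c,st
E
python3 - <<'E'
from h import *
for n in ["scene","top","wrist"]:
    c,s=snap(n,n+"0.png"); print(n,c["vfov"],c["dist"],c.get("position"),c.get("rotation"),c.get("mount"))
print(s)
E
```

```text
scene 46.23151837155667 [0.03032081 0.         0.         0.         0.        ] [0.20814202 0.45496115 0.76192768] [-0.12783777  0.36013628  0.86633421 -0.32159664] None
top 43.07178871021777 [-0.15604534  0.          0.          0.          0.        ] [ 0.51629353 -0.06369518  1.18003526] [-0.03960754  0.04153325  0.71131008 -0.70053137] None
wrist 71.39992523436722 [-0.01241654  0.          0.          0.          0.        ] None None [[ 2.65904236e-04  9.55322900e-01  2.95564015e-01  7.46787632e-02]
 [ 9.99999775e-01 -7.21143429e-05 -6.66561840e-04 -9.97868142e-05]
 [-6.15467385e-04  2.95564125e-01 -9.55322704e-01 -1.41773563e-01]
 [ 0.00000000e+00  0.00000000e+00  0.00000000e+00  1.00000000e+00]]
{'time': 0.1, 'qpos': array([ 9.56977699e-01,  2.87118565e-01,  1.57806784e+00, -9.55486938e-06,
        1.27858416e+00, -1.50003242e-01]), 'dq': array([ 0.00168987, -0.00171787, -0.00309917, -0.00022317,  0.00176332,
        0.00075125]), 'joint_efforts': array([ 9.35403477e-04, -4.07294226e+01, -2.93700367e+01, -1.19035412e-04,
        3.38555154e-03,  1.52497364e-05]), 'eef_pos': array([0.30159506, 0.603198  , 0.23003767]), 'tcp_rot': array([ 2.29833083e-01,  9.73229453e-01, -1.01220233e-03, -4.01602540e-04]), 'contact_force': array([-0.2744208 ,  0.28438716,  0.257595  ]), 'wrist_torque': array([-0.00901649, -0.02217787,  0.0181115 ]), 'opening': 0.9996797125175645}
```

View pics/scene0.png

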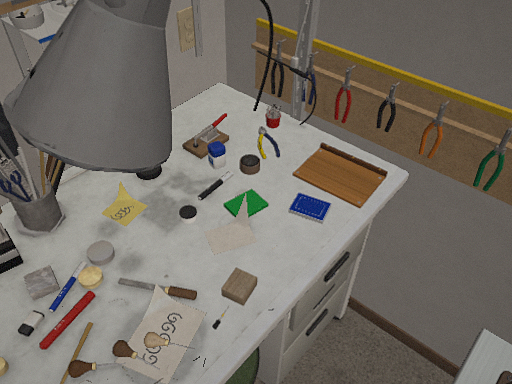

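View pics/top0.png

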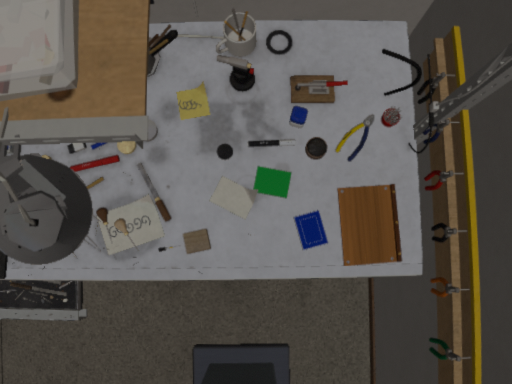

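The top view shows the blue plate at about (311,230), the board at (370,225) with its rail on the right side (x≈397), and the green look-alike at (272,182). I'll measure the corners.

```bash
python3 - <<'E'
from h import *
for n,roi in [("top",(285,200,410,275)),("scene",(285,140,395,225))]:
    c=read_camera(n); f=c["frame"]; hsv=cv2.cvtColor(f,cv2.COLOR_RGB2HSV)
    x0,y0,x1,y1=roi
    m=np.zeros(f.shape[:2],np.uint8); m[y0:y1,x0:x1]=1
    blue=((hsv[...,0]>105)&(hsv[...,0]<130)&(hsv[...,1]>120)).astype(np.uint8)*m
    blue=cv2.morphologyEx(blue,cv2.MORPH_CLOSE,np.ones((5,5)))
    m[:]=0; m[y0-40 if n=="top" else y0:y1,x0:x1+5]=1
    br=((hsv[...,0]>5)&(hsv[...,0]<20)&(hsv[...,1]>110)&(hsv[...,2]>90)).astype(np.uint8)*m
    br=cv2.morphologyEx(br,cv2.MORPH_CLOSE,np.ones((5,5)))
    for nm,k,z in [("blue",blue,.010),("brown",br,.008)]:
        cs=cv2.findContours(k,cv2.RETR_EXTERNAL,cv2.CHAIN_APPROX_NONE)[0]; q=max(cs,key=cv2.contourArea)
        w=cast(c,q.reshape(-1,2),z)[:,:2]
        r=cv2.minAreaRect((w*1000).astype(np.float32)); print(n,nm,cv2.contourArea(q),r); print(cv2.boxPoints(r).round(1).tolist())
        ap=cv2.approxPolyDP(cv2.convexHull(q),4,True).reshape(-1,2); print(ap.tolist(),(cast(c,ap,z)[:,:2]*1000).round(0).tolist())
c=read_camera("top");f=c["frame"][140:290,190:430]
cv2.imwrite("pics/crop1.png",cv2.resize(f,None,fx=3.3,fy=3.3,interpolation=cv2.INTER_CUBIC)[:,:,::-1])
c=read_camera("scene");f=c["frame"][110:240,190:420]
cv2.imwrite("pics/crop2.png",cv2.resize(f,None,fx=3.4,fy=3.4,interpolation=cv2.INTER_CUBIC)[:,:,::-1])
E
```

```text
top blue 758.5 ((567.8926391601562, -196.80711364746094), (79.33796691894531, 60.040138244628906), 14.6753568649292)
[[521.9000244140625, -177.8000030517578], [537.0999755859375, -235.89999389648438], [613.9000244140625, -215.8000030517578], [598.7000122070312, -157.6999969482422]]
[[318, 211], [326, 242], [304, 248], [295, 217]] [[613.0, -216.0], [537.0, -233.0], [524.0, -180.0], [599.0, -160.0]]
top brown 1510.0 ((576.1356811523438, -301.3240966796875), (187.5684814453125, 62.43296813964844), 3.3037357330322266)
[[480.70001220703125, -275.6000061035156], [484.29998779296875, -337.8999938964844], [671.5999755859375, -327.1000061035156], [668.0, -264.79998779296875]]
[[352, 188], [364, 211], [369, 263], [345, 265], [338, 189]] [[668.0, -301.0], [611.0, -329.0], [485.0, -337.0], [481.0, -278.0], [666.0, -267.0]]
scene blue 564.0 ((567.3111572265625, -195.69534301757812), (78.96226501464844, 58.76160430908203), 14.696524620056152)
[[521.7000122070312, -177.3000030517578], [536.5999755859375, -234.10000610351562], [613.0, -214.10000610351562], [598.0, -157.3000030517578]]
[[329, 203], [322, 219], [290, 209], [299, 193]] [[539.0, -233.0], [522.0, -180.0], [596.0, -158.0], [611.0, -215.0]]
scene brown 2692.5 ((576.2567138671875, -342.2113342285156), (189.55850219726562, 156.42022705078125), 2.905000925064087)
[[477.6000061035156, -268.8999938964844], [485.6000061035156, -425.1000061035156], [674.9000244140625, -415.5], [667.0, -259.29998779296875]]
[[293, 173], [327, 145], [384, 178], [358, 207]] [[666.0, -265.0], [665.0, -416.0], [485.0, -399.0], [481.0, -269.0]]
```

View pics/crop1.png

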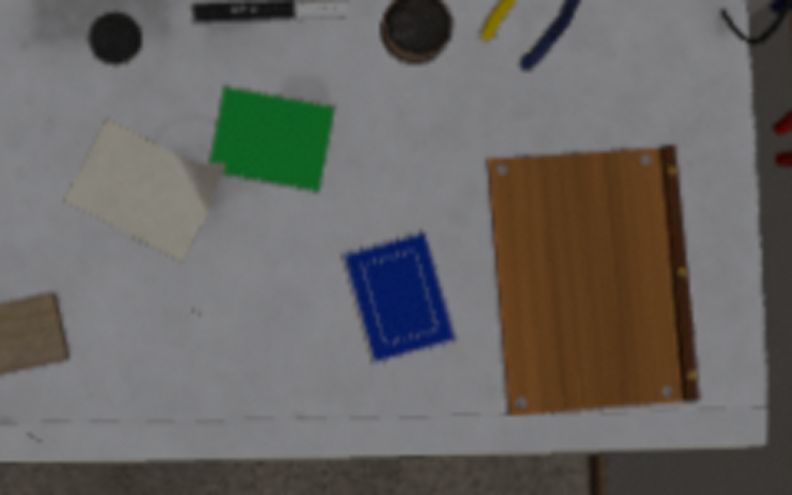

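View pics/crop2.png

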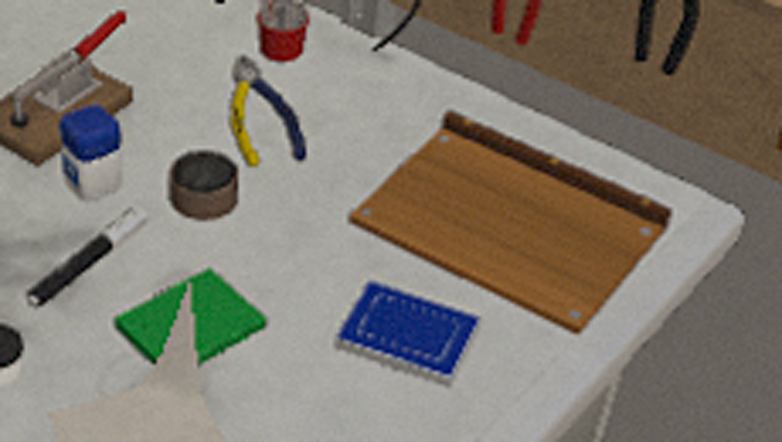

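```bash
cat >> h.py <<'E'
def goto(pos,rot):
    st=get_state(); R0=R.from_quat(st["tcp_rot"]); 
    rel=R0.inv()*rot; print("turn",rel.as_rotvec().round(3).tolist(),"shift",R0.inv().apply(np.array(pos)-st["eef_pos"]).round(4).tolist())
def rot(deg,tilt=0):  # tool x heading deg in world; tool z down
    a=np.radians(deg); x=np.array([np.cos(a),np.sin(a),0]); z=np.array([0,0,-1.]); y=np.cross(z,x)
    return R.from_matrix(np.c_[x,y,z])*R.from_euler('y',tilt,degrees=True)
E
python3 - <<'E'
from h import *
c=read_camera("top")
print(cast(c,[[338,189],[345,265],[290,170],[287,197],[316,148]],.01).round(3))
goto([0.57,-0.12,0.12],rot(93))
E
```

```text
[[ 0.666 -0.266  0.01 ]
 [ 0.481 -0.278  0.01 ]
 [ 0.714 -0.15   0.01 ]
 [ 0.648 -0.141  0.01 ]
 [ 0.768 -0.216  0.01 ]]
turn [-0.0, 0.0, 1.055] shift [-0.5635, -0.5272, 0.1113]
```

>>> arm_command --steps '[[[0,0,0.08],[-0.045,-0.042,0.0],0],[[0,0,0.17],[-0.09,-0.084,0.01],0],[[0,0,0.26],[-0.135,-0.126,0.02],0],[[0,0,0.35],[-0.18,-0.168,0.03],0],[[0,0,0.44],[-0.225,-0.21,0.04],0],[[0,0,0.53],[-0.27,-0.252,0.05],0],[[0,0,0.62],[-0.315,-0.295,0.06],0],[[0,0,0.71],[-0.36,-0.337,0.07],0],[[0,0,0.8],[-0.405,-0.379,0.08],0],[[0,0,0.88],[-0.45,-0.421,0.09],0],[[0,0,0.97],[-0.5,-0.468,0.1],0],[[0,0,1.055],[-0.54,-0.505,0.11],0]]'

```text
time: 1.9
eef_pos: [0.5597, -0.0918, 0.1216]
tcp_rot: [0.69, 0.724, 0.0, 0.001]
contact_force: [1.5, 0.4, 0.2]
opening: 0.494
```

```bash
python3 - <<'E'
from h import *
s=get_state();print(s["qpos"].round(3),s["eef_pos"])
goto([0.57,-0.125,0.012],rot(93))
E
```

```text
[-0.341  0.167  1.932 -0.     1.041 -0.39 ] [ 0.55969135 -0.09178481  0.12156004]
turn [0.001, 0.001, -0.004] shift [-0.0336, 0.0085, 0.1096]
```

>>> arm_command --steps '[[[0,0,0],[-0.02,0.008,0.04],0],[[0,0,0],[-0.034,0.0085,0.08],0],[[0,0,0],[-0.034,0.0085,0.1],0],[[0,0,0],[-0.034,0.0085,0.105],0],[[0,0,0],[-0.034,0.0085,0.109],0],[[0,0,0],[-0.034,0.0085,0.109],0]]'

```text
time: 2.65
eef_pos: [0.5709, -0.1251, 0.0139]
tcp_rot: [0.689, 0.724, 0.001, 0.002]
contact_force: [0.1, 0.4, -0.7]
opening: 0.495
```

```bash
python3 - <<'E'
from h import *
c,s=snap("scene","s1.png");print(s["eef_pos"],s["contact_force"])
f=c["frame"][110:240,190:420]
cv2.imwrite("pics/s1c.png",cv2.resize(f,None,fx=3.4,fy=3.4,interpolation=cv2.INTER_CUBIC)[:,:,::-1])
E
```

```text
[ 0.57089724 -0.12509349  0.01389349] [ 0.11166303  0.41047829 -0.66610851]
```

View pics/s1c.png

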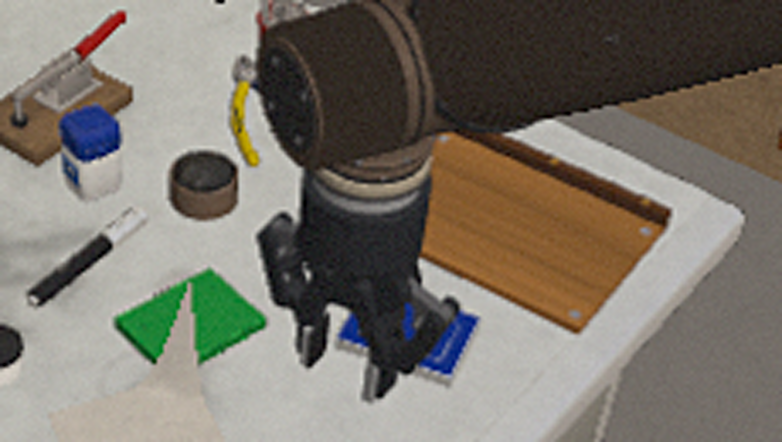

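The two fingertips stand behind the plate's far side, at crop pixels about (310,360) and (375,395). I'll lower them to feel for the bench.

>>> arm_command --steps '[[[0,0,0],[0,0,0.005],0],[[0,0,0],[0,0,0.008],0],[[0,0,0],[0,0,0.01],0],[[0,0,0],[0,0,0.01],0]]'

```text
time: 3.2
eef_pos: [0.5707, -0.1252, 0.0036]
tcp_rot: [0.689, 0.724, 0.001, 0.001]
contact_force: [0.1, 0.8, -1.0]
opening: 0.5
```

>>> arm_command --steps '[[[0,0,0],[0,0,0.002],0],[[0,0,0],[0,0,0.002],0]]'

```text
time: 3.45
eef_pos: [0.5706, -0.1251, 0.0014]
tcp_rot: [0.689, 0.724, 0.0, 0.001]
contact_force: [0.1, -0.5, -0.3]
opening: 0.503
```

>>> arm_command --steps '[[[0,0,0],[0,0,0.002],0],[[0,0,0],[0,0,0.002],0]]'

```text
time: 3.7
eef_pos: [0.5704, -0.1251, -0.0009]
tcp_rot: [0.689, 0.724, 0.0, 0.001]
contact_force: [0.0, 0.2, -0.1]
opening: 0.501
```

>>> arm_command --steps '[[[0,0,0],[0,0,0.0015],0],[[0,0,0],[0,0,0.0015],0]]'

```text
time: 3.95
eef_pos: [0.5706, -0.1252, -0.0018]
tcp_rot: [0.689, 0.724, 0.0, 0.001]
contact_force: [-2.3, 0.5, 3.4]
opening: 0.503
```

>>> arm_command --steps '[[[0,0,0],[0,0,0.0015],0],[[0,0,0],[0,0,0.0015],0]]'

```text
time: 4.2
eef_pos: [0.5707, -0.1252, -0.0018]
tcp_rot: [0.689, 0.724, 0.0, 0.001]
contact_force: [-3.8, 1.7, 9.6]
opening: 0.499
```

>>> arm_command --steps '[[[0,0,0],[0,0,-0.0035],0],[[0,0,0],[-0.008,0,-0.0035],0],[[0,0,0],[-0.016,0,-0.0035],0],[[0,0,0],[-0.022,0,-0.0035],0],[[0,0,0],[-0.028,0,-0.0035],0],[[0,0,0],[-0.034,0,-0.0035],0],[[0,0,0],[-0.04,0,-0.0035],0],[[0,0,0],[-0.046,0,-0.0035],0],[[0,0,0],[-0.052,0,-0.0035],0],[[0,0,0],[-0.055,0,-0.0035],0]]'

```text
time: 5.45
eef_pos: [0.5734, -0.1805, 0.0017]
tcp_rot: [0.689, 0.724, 0.0, 0.001]
contact_force: [0.6, 0.6, 0.5]
opening: 0.498
```

```bash
cat > v.py <<'E'
from h import *
import sys
c,s=snap("scene","_.png");print(s["eef_pos"].round(4),s["contact_force"].round(2),s["time"])
f=c["frame"][130:240,270:410]
a=cv2.resize(f,None,fx=2.8,fy=2.8,interpolation=cv2.INTER_CUBIC)
c,s=snap("top","_.png"); f=c["frame"][180:280,280:410]
b=cv2.resize(f,None,fx=3,fy=308/100,interpolation=cv2.INTER_CUBIC)
cv2.imwrite("pics/"+sys.argv[1],np.hstack([a,b])[:,:,::-1])
E
python3 v.py v1.png
```

```text
[ 0.5734 -0.1805  0.0017] [0.59 0.57 0.49] 5.45
```

View pics/v1.png

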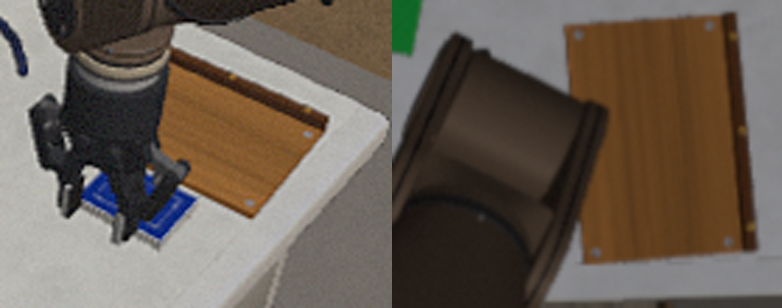

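The plate is square with both tips behind it and near the board. I'll go on until it touches the edge.

>>> arm_command --steps '[[[0,0,0],[-0.005,0,0],0],[[0,0,0],[-0.01,0,0],0],[[0,0,0],[-0.01,0,0],0]]'

```text
time: 5.92
eef_pos: [0.5741, -0.1912, 0.0019]
tcp_rot: [0.69, 0.724, -0.0, 0.001]
contact_force: [0.3, 0.1, -0.1]
opening: 0.499
```

>>> arm_command --steps '[[[0,0,0],[-0.003,0,0],0],[[0,0,0],[-0.003,0,0],0]]'

```text
time: 6.18
eef_pos: [0.5741, -0.1936, 0.0018]
tcp_rot: [0.69, 0.724, 0.0, 0.0]
contact_force: [-0.8, 3.1, 2.6]
opening: 0.499
```

>>> arm_command --steps '[[[0,0,0],[-0.002,0,0],0],[[0,0,0],[-0.002,0,0],0]]'

```text
time: 6.42
eef_pos: [0.5741, -0.1936, 0.0018]
tcp_rot: [0.69, 0.724, 0.001, -0.001]
contact_force: [0.2, 7.1, 2.9]
opening: 0.502
```

```bash
python3 v.py v2.png; python3 - <<'E'
from h import *
s=get_state(); c=read_camera("wrist"); cv2.imwrite("pics/w2.png",c["frame"][:,:,::-1])
E
```

```text
[ 0.5741 -0.1936  0.0018] [0.21 7.09 2.93] 6.425
```

View pics/v2.png

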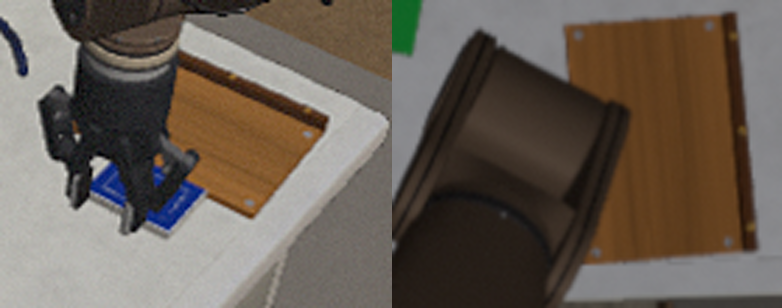

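View pics/w2.png

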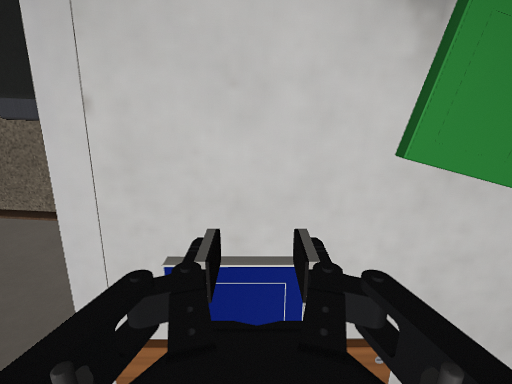

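The wrist view shows the plate's far side along row 260, columns about 163–305. That centre is about 12 mm to the left (tool −y) of the finger middle. I'll back off, recentre and press again.

>>> arm_command --steps '[[[0,0,0],[0.008,0,0],0],[[0,0,0],[0.008,-0.012,0],0],[[0,0,0],[0.008,-0.012,0],0],[[0,0,0],[0.002,-0.012,0],0],[[0,0,0],[-0.001,-0.012,0],0],[[0,0,0],[-0.001,-0.012,0],0]]'

```text
time: 7.32
eef_pos: [0.5621, -0.1942, 0.002]
tcp_rot: [0.69, 0.724, 0.002, -0.003]
contact_force: [0.1, 6.1, 3.3]
opening: 0.503
```

>>> arm_command --steps '[[[0,0,0],[-0.002,0,-0.003],0],[[0,0,0],[-0.002,0,-0.0055],0],[[0,0,0],[-0.002,0,-0.008],0],[[0,0,0],[-0.002,0,-0.0107],0]]'

```text
time: 7.82
eef_pos: [0.5621, -0.195, 0.0122]
tcp_rot: [0.69, 0.724, 0.003, -0.004]
contact_force: [0.6, 4.0, -0.5]
opening: 0.499
```

```bash
python3 v.py v3.png; python3 - <<'E'
from h import *
s=get_state(); c=read_camera("wrist"); cv2.imwrite("pics/w3.png",c["frame"][:,:,::-1])
E
```

```text
[ 0.5621 -0.195   0.0122] [ 0.58  4.02 -0.54] 7.825
```

View pics/v3.png

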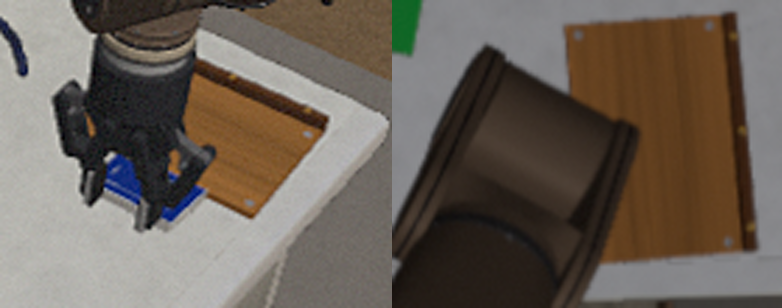

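View pics/w3.png

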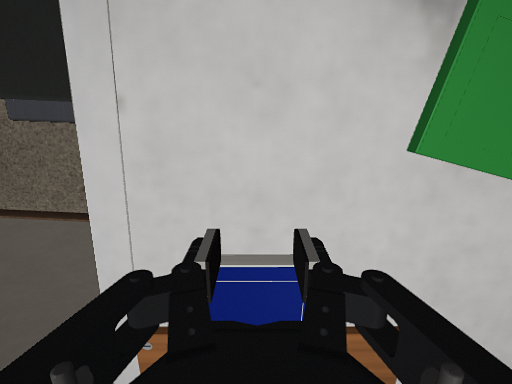

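>>> arm_command --steps '[[[0,0,0],[-0.0025,0,-0.002],0],[[0,0,0],[-0.0032,0,-0.0047],0],[[0,0,0],[-0.0044,0,-0.0097],0]]'

```text
time: 8.35
eef_pos: [0.5621, -0.1973, 0.0217]
tcp_rot: [0.69, 0.723, 0.004, -0.006]
contact_force: [0.4, 8.2, 2.1]
opening: 0.497
```

```bash
python3 v.py v4.png; python3 - <<'E'
from h import *
s=get_state(); c=read_camera("wrist"); cv2.imwrite("pics/w4.png",c["frame"][:,:,::-1])
E
```

```text
[ 0.5621 -0.1973  0.0217] [0.43 8.15 2.09] 8.35
```

View pics/v4.png

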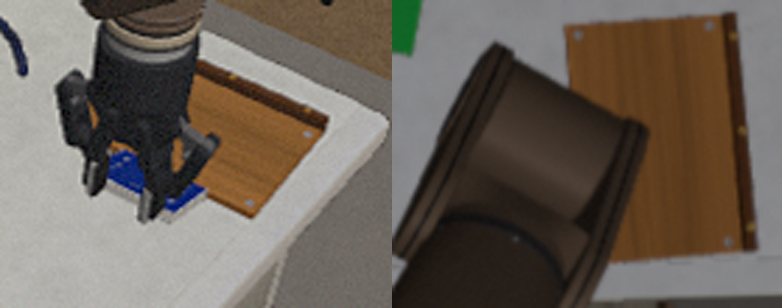

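View pics/w4.png

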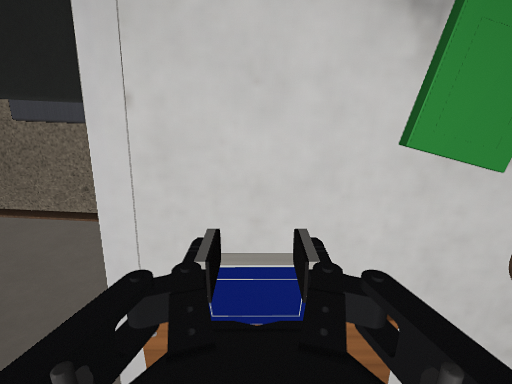

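Working: the far face in the wrist view grows taller (rows 253–267) and rises with the tips, at about 19° tip. I'll keep following the arc.

>>> arm_command --steps '[[[0,0,0],[-0.0028,0,-0.003],0],[[0,0,0],[-0.0038,0,-0.0058],0],[[0,0,0],[-0.0057,0,-0.0105],0]]'

```text
time: 8.88
eef_pos: [0.5625, -0.2016, 0.0325]
tcp_rot: [0.691, 0.723, 0.005, -0.007]
contact_force: [-0.0, 7.3, 2.6]
opening: 0.501
```

```bash
cat > w.py <<'E'
from h import *
import sys
s=get_state(); c=read_camera("wrist"); f=c["frame"][150:384,60:450]
a=cv2.resize(f,(390,234))
c=read_camera("scene"); b=cv2.resize(c["frame"][130:235,270:410],(390,292))
o=np.zeros((292,780,3),np.uint8); o[:234,:390]=a; o[:,390:]=b
cv2.imwrite("pics/"+sys.argv[1],o[:,:,::-1]); print(s["eef_pos"].round(4),s["contact_force"].round(1),s["time"],R.from_quat(s["tcp_rot"]).as_matrix()[:,2].round(3))
E
python3 w.py x5.png
```

```text
[ 0.5625 -0.2016  0.0325] [-0.   7.3  2.6] 8.875 [-0.004  0.017 -1.   ]
```

View pics/x5.png

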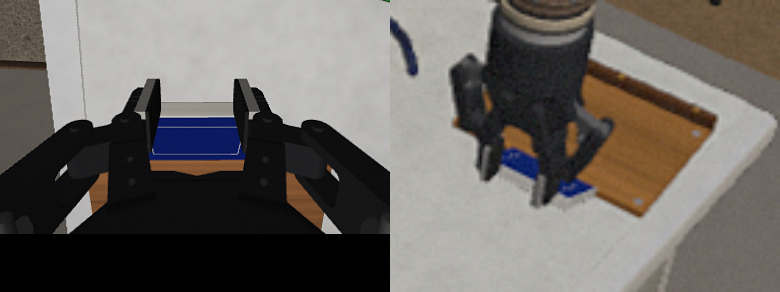

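>>> arm_command --steps '[[[0,0,0],[-0.0039,0,-0.0033],0],[[0,0,0],[-0.0066,0,-0.0074],0],[[0,0,0],[-0.0099,0,-0.0112],0]]'

```text
time: 9.35
eef_pos: [0.5632, -0.2101, 0.0451]
tcp_rot: [0.691, 0.723, 0.006, -0.009]
contact_force: [-1.3, 10.6, 6.4]
opening: 0.499
```

```bash
python3 w.py x6.png
```

```text
[ 0.5632 -0.2101  0.0451] [-1.3 10.6  6.4] 9.35 [-0.005  0.022 -1.   ]
```

View pics/x6.png

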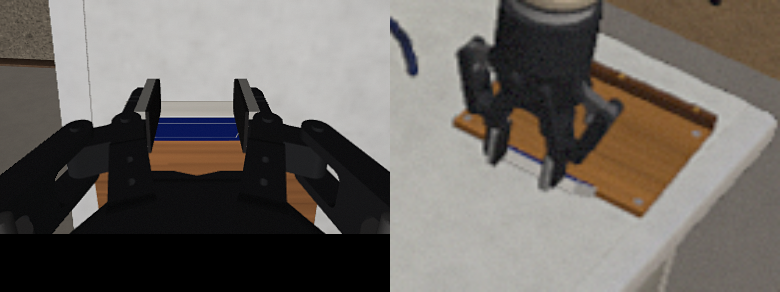

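>>> arm_command --steps '[[[0,0,0],[-0.0046,0,-0.0025],0],[[0,0,0],[-0.0087,0,-0.0055],0],[[0,0,0],[-0.013,0,-0.0082],0]]'

```text
time: 9.82
eef_pos: [0.564, -0.2213, 0.0558]
tcp_rot: [0.691, 0.723, 0.007, -0.012]
contact_force: [-5.1, 11.7, 14.8]
opening: 0.496
```

```bash
python3 w.py x7.png
```

```text
[ 0.564  -0.2213  0.0558] [-5.1 11.7 14.8] 9.825 [-0.007  0.027 -1.   ]
```

View pics/x7.png

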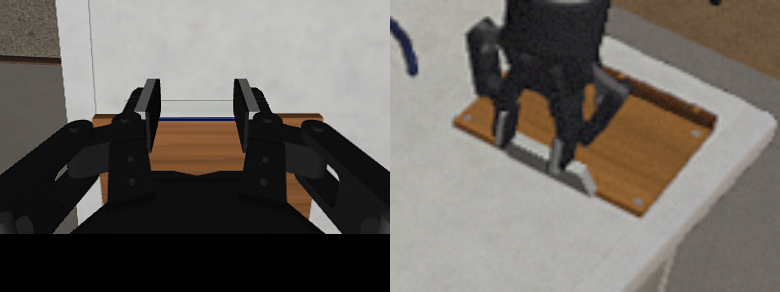

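>>> arm_command --steps '[[[0,0,0],[-0.0052,0,-0.0015],0],[[0,0,0],[-0.0102,0,-0.0034],0],[[0,0,0],[-0.0153,0,-0.0047],0]]'

```text
time: 10.3
eef_pos: [0.5651, -0.2365, 0.0647]
tcp_rot: [0.691, 0.723, 0.008, -0.013]
contact_force: [-8.7, 8.7, 21.7]
opening: 0.503
```

```bash
python3 w.py x8.png
```

```text
[ 0.5651 -0.2365  0.0647] [-8.7  8.7 21.7] 10.3 [-0.009  0.03  -1.   ]
```

View pics/x8.png

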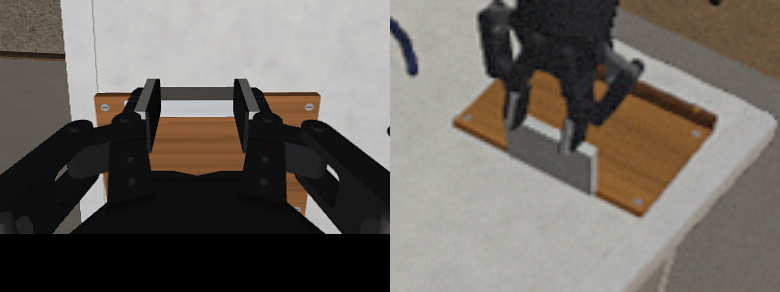

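>>> arm_command --steps '[[[0,0,0],[-0.005,0,-0.001],0],[[0,0,0],[-0.01,0,-0.001],0]]'

```text
time: 10.65
eef_pos: [0.5663, -0.2489, 0.067]
tcp_rot: [0.691, 0.722, 0.007, -0.011]
contact_force: [0.5, -0.6, -0.3]
opening: 0.503
```

```bash
python3 w.py x9.png
```

```text
[ 0.5663 -0.2489  0.067 ] [ 0.5 -0.6 -0.3] 10.65 [-0.006  0.025 -1.   ]
```

View pics/x9.png

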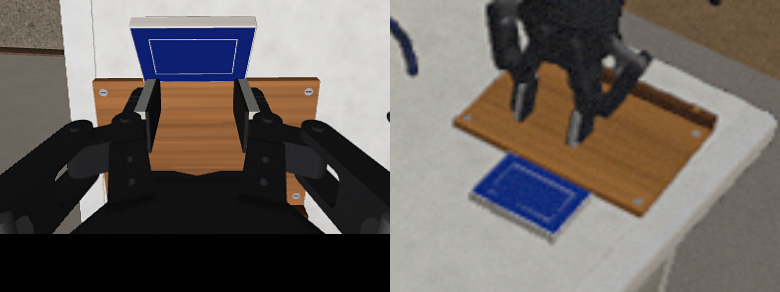

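The wrist view shows the plate fell back flat, blue up, still against the edge. The fingers rose off it before it passed balance. It had reached about 75°. I'll retry and keep downward pressure in the last part.

```bash
python3 - <<'E'
from h import *
goto([0.5621,-0.178,0.09],rot(93)); goto([0.5621,-0.178,0.0010],rot(93))
E
```

```text
turn [-0.007, -0.027, -0.009] shift [0.0714, -0.0006, -0.0223]
turn [-0.007, -0.027, -0.009] shift [0.069, 0.0001, 0.0666]
```

>>> arm_command --steps '[[[-0.007,-0.027,-0.009],[0.02,0,-0.02],0],[[-0.007,-0.027,-0.009],[0.06,0,-0.022],0],[[-0.007,-0.027,-0.009],[0.07,0,0.0],0],[[-0.007,-0.027,-0.009],[0.07,0,0.04],0],[[-0.007,-0.027,-0.009],[0.069,0,0.06],0],[[-0.007,-0.027,-0.009],[0.069,0,0.0655],0],[[-0.007,-0.027,-0.009],[0.069,0,0.0655],0]]'

```text
time: 11.62
eef_pos: [0.5624, -0.1785, 0.0024]
tcp_rot: [0.689, 0.725, 0.0, 0.0]
contact_force: [-0.4, 0.5, -0.7]
opening: 0.5
```

```bash
python3 w.py x10.png;python3 - <<'E'
from h import *
goto([0.5621,-0.195,0.0005],rot(93))
E
```

```text
[ 0.5624 -0.1785  0.0024] [-0.4  0.5 -0.7] 11.625 [ 0. -0. -1.]
turn [0.002, 0.001, -0.0] shift [-0.0161, -0.0019, 0.003]
```

View pics/x10.png

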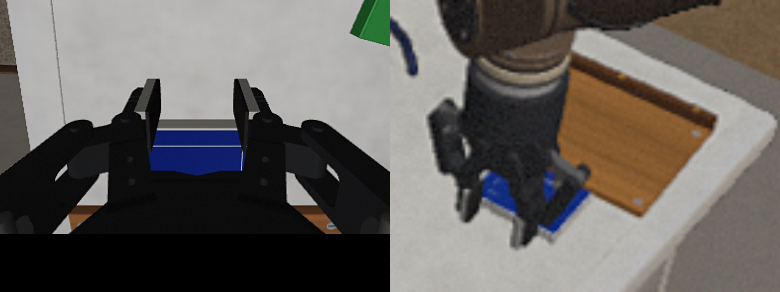

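>>> arm_command --steps '[[[0,0,0],[-0.007,0,0.002],0],[[0,0,0],[-0.013,0,0.002],0],[[0,0,0],[-0.017,0,0.002],0],[[0,0,0],[-0.018,0,0.002],0]]'

```text
time: 12.22
eef_pos: [0.5644, -0.1942, 0.0023]
tcp_rot: [0.689, 0.725, 0.003, -0.001]
contact_force: [0.5, 12.4, 6.8]
opening: 0.498
```

>>> arm_command --steps '[[[0,0,0],[-0.002,0,-0.003],0],[[0,0,0],[-0.002,0,-0.0055],0],[[0,0,0],[-0.0025,0,-0.008],0],[[0,0,0],[-0.0025,0,-0.0107],0],[[0,0,0],[-0.003,0,-0.015],0],[[0,0,0],[-0.0045,0,-0.02],0]]'

```text
time: 12.98
eef_pos: [0.5645, -0.1972, 0.022]
tcp_rot: [0.689, 0.724, 0.004, -0.002]
contact_force: [1.6, 5.1, 0.7]
opening: 0.497
```

>>> arm_command --steps '[[[0,0,0],[-0.0028,0,-0.003],0],[[0,0,0],[-0.0038,0,-0.0058],0],[[0,0,0],[-0.0057,0,-0.0105],0]]'

```text
time: 13.35
eef_pos: [0.5647, -0.2014, 0.0325]
tcp_rot: [0.69, 0.724, 0.005, -0.004]
contact_force: [0.9, 5.6, 2.4]
opening: 0.501
```

>>> arm_command --steps '[[[0,0,0],[-0.0039,0,-0.0033],0],[[0,0,0],[-0.0066,0,-0.0074],0],[[0,0,0],[-0.0099,0,-0.0112],0]]'

```text
time: 13.72
eef_pos: [0.5653, -0.2094, 0.0443]
tcp_rot: [0.69, 0.724, 0.006, -0.006]
contact_force: [-1.2, 7.5, 5.9]
opening: 0.498
```

```bash
python3 w.py x11.png
```

```text
[ 0.5653 -0.2094  0.0443] [-1.2  7.5  5.9] 13.725 [ 0.     0.017 -1.   ]
```

View pics/x11.png

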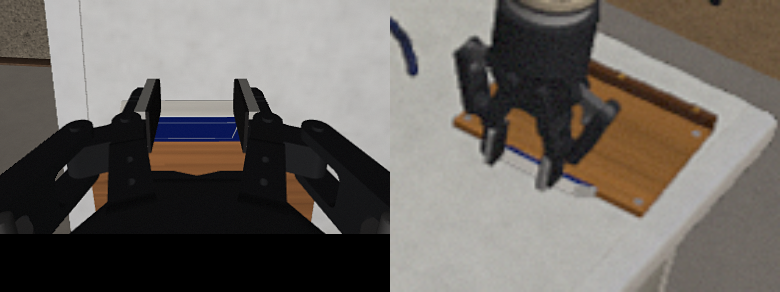

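>>> arm_command --steps '[[[0,0,0],[-0.0046,0,-0.003],0],[[0,0,0],[-0.0087,0,-0.0062],0],[[0,0,0],[-0.0127,0,-0.009],0]]'

```text
time: 14.2
eef_pos: [0.5661, -0.2205, 0.0553]
tcp_rot: [0.69, 0.723, 0.007, -0.008]
contact_force: [-2.9, 9.6, 11.6]
opening: 0.501
```

>>> arm_command --steps '[[[0,0,0],[-0.0052,0,-0.0022],0],[[0,0,0],[-0.0102,0,-0.005],0],[[0,0,0],[-0.0153,0,-0.0072],0]]'

```text
time: 14.58
eef_pos: [0.567, -0.2354, 0.0645]
tcp_rot: [0.69, 0.723, 0.008, -0.009]
contact_force: [-2.7, 5.0, 11.5]
opening: 0.5
```

```bash
python3 w.py x12.png
```

```text
[ 0.567  -0.2354  0.0645] [-2.7  5.  11.5] 14.575 [-0.002  0.024 -1.   ]
```

View pics/x12.png

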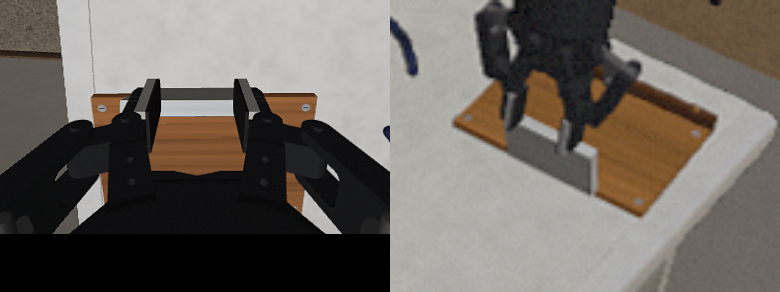

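>>> arm_command --steps '[[[0,0,0],[-0.005,0,0.0002],0],[[0,0,0],[-0.01,0,-0.0008],0]]'

```text
time: 14.92
eef_pos: [0.5676, -0.2466, 0.0684]
tcp_rot: [0.69, 0.723, 0.007, -0.009]
contact_force: [-5.8, 3.0, 13.3]
opening: 0.501
```

```bash
python3 w.py x13.png
```

```text
[ 0.5676 -0.2466  0.0684] [-5.8  3.  13.3] 14.925 [-0.003  0.023 -1.   ]
```

View pics/x13.png

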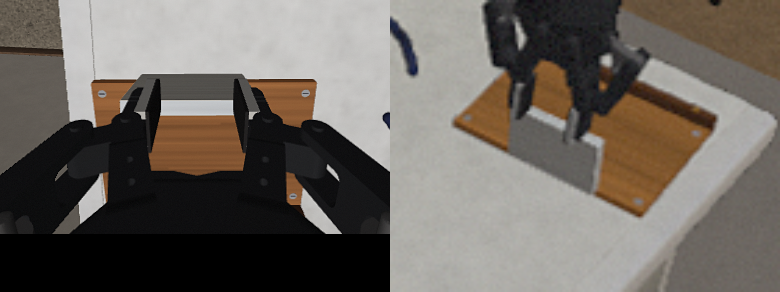

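Still in contact, with about 80° tip. I'll continue over the top.

>>> arm_command --steps '[[[0,0,0],[-0.005,0,0.0015],0],[[0,0,0],[-0.011,0,0.001],0]]'

```text
time: 15.28
eef_pos: [0.5683, -0.2598, 0.0704]
tcp_rot: [0.69, 0.724, 0.006, -0.008]
contact_force: [-5.0, 0.5, 11.5]
opening: 0.497
```

```bash
python3 w.py x14.png
```

```text
[ 0.5683 -0.2598  0.0704] [-5.   0.5 11.5] 15.275 [-0.003  0.019 -1.   ]
```

View pics/x14.png

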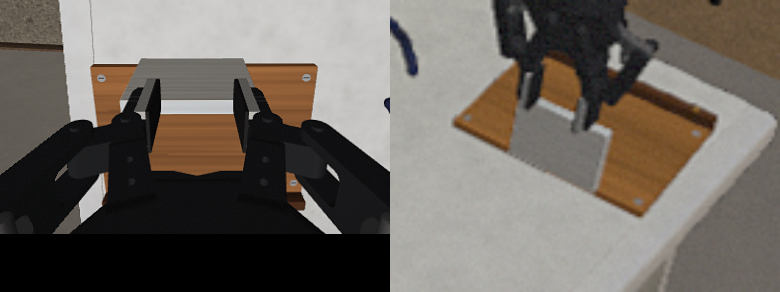

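>>> arm_command --steps '[[[0,0,0],[-0.006,0,0.002],0],[[0,0,0],[-0.012,0,0.0025],0],[[0,0,0],[-0.018,0,0.003],0]]'

```text
time: 15.75
eef_pos: [0.5693, -0.2805, 0.069]
tcp_rot: [0.69, 0.724, 0.005, -0.006]
contact_force: [-1.5, -1.7, 3.3]
opening: 0.497
```

```bash
python3 w.py x15.png
```

```text
[ 0.5693 -0.2805  0.069 ] [-1.5 -1.7  3.3] 15.75 [-0.002  0.015 -1.   ]
```

View pics/x15.png

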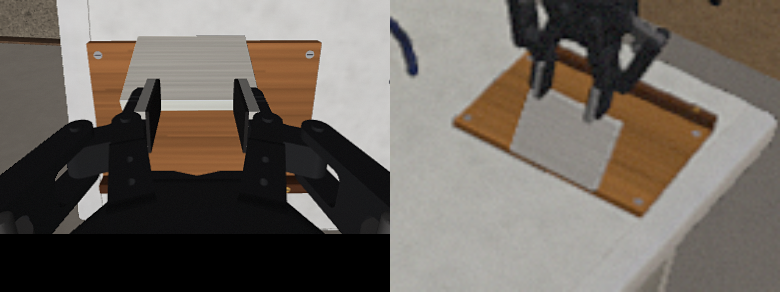

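>>> arm_command --steps '[[[0,0,0],[-0.007,0,0.002],0],[[0,0,0],[-0.013,0,0.0035],0],[[0,0,0],[-0.013,0,-0.01],0],[[0,0,0],[-0.01,0,-0.03],0]]'

```text
time: 16.35
eef_pos: [0.5695, -0.2907, 0.0987]
tcp_rot: [0.69, 0.723, 0.005, -0.007]
contact_force: [0.2, 1.0, 0.1]
opening: 0.496
```

```bash
python3 w.py x16.png
```

```text
[ 0.5695 -0.2907  0.0987] [0.2 1.  0.1] 16.35 [-0.003  0.017 -1.   ]
```

View pics/x16.png

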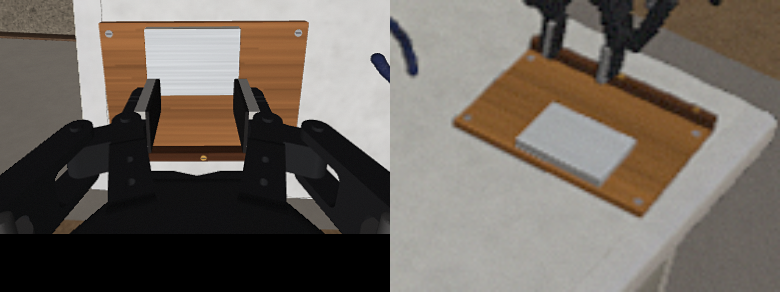

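The plate now lies flat on the board with the bare face up (wrist crop columns 145–240, rows 28–95), clear of the rail. I'll move behind it and push.

```bash
python3 - <<'E'
from h import *
goto([0.567,-0.235,0.10],rot(93)); goto([0.567,-0.235,0.0105],rot(93))
E
```

```text
turn [0.004, -0.011, -0.005] shift [0.0571, -0.0023, 0.0034]
turn [0.004, -0.011, -0.005] shift [0.0561, -0.0027, 0.0929]
```

>>> arm_command --steps '[[[0,0,0],[0.04,-0.001,0],0],[[0.004,-0.012,-0.005],[0.057,-0.002,0.01],0],[[0.004,-0.012,-0.005],[0.057,-0.002,0.05],0],[[0.004,-0.012,-0.005],[0.056,-0.002,0.08],0],[[0.004,-0.012,-0.005],[0.056,-0.002,0.0905],0],[[0.004,-0.012,-0.005],[0.056,-0.002,0.092],0],[[0.004,-0.012,-0.005],[0.056,-0.002,0.092],0]]'

```text
time: 17.32
eef_pos: [0.5686, -0.2357, 0.0126]
tcp_rot: [0.688, 0.725, 0.0, 0.002]
contact_force: [-0.0, 0.3, 0.9]
opening: 0.5
```

```bash
python3 w.py x17.png;python3 - <<'E'
from h import *
goto([0.571,-0.315,0.0105],rot(93))
E
```

```text
[ 0.5686 -0.2357  0.0126] [-0.   0.3  0.9] 17.325 [ 0.002 -0.002 -1.   ]
turn [0.003, 0.002, -0.0] shift [-0.0792, -0.0019, 0.0026]
```

View pics/x17.png

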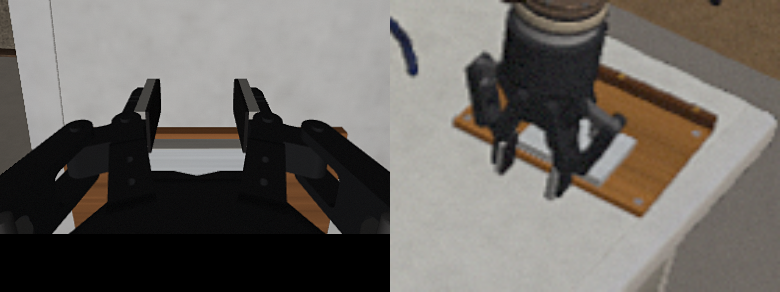

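>>> arm_command --steps '[[[0,0,0],[-0.01,-0.001,0.002],0],[[0,0,0],[-0.02,-0.001,0.002],0],[[0,0,0],[-0.028,-0.002,0.002],0],[[0,0,0],[-0.036,-0.002,0.002],0],[[0,0,0],[-0.044,-0.002,0.002],0],[[0,0,0],[-0.052,-0.002,0.002],0],[[0,0,0],[-0.06,-0.002,0.002],0],[[0,0,0],[-0.068,-0.002,0.002],0],[[0,0,0],[-0.076,-0.002,0.002],0],[[0,0,0],[-0.08,-0.002,0.002],0],[[0,0,0],[-0.08,-0.002,0.002],0]]'

```text
time: 18.8
eef_pos: [0.5709, -0.3165, 0.011]
tcp_rot: [0.688, 0.725, -0.0, 0.002]
contact_force: [0.5, -0.2, 0.2]
opening: 0.502
```

```bash
python3 w.py x18.png
```

```text
[ 0.5709 -0.3165  0.011 ] [ 0.5 -0.2  0.2] 18.8 [ 0.003 -0.003 -1.   ]
```

View pics/x18.png

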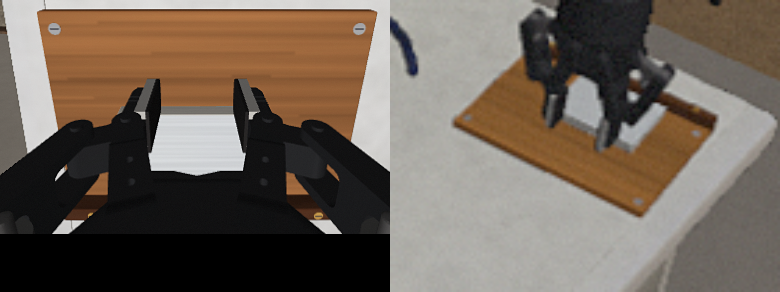

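Square and nearly there. I'll push the rest until I feel the rail.

>>> arm_command --steps '[[[0,0,0],[-0.004,0,0],0],[[0,0,0],[-0.007,0,0],0],[[0,0,0],[-0.009,0,0],0],[[0,0,0],[-0.009,0,0],0]]'

```text
time: 19.4
eef_pos: [0.5712, -0.3239, 0.0108]
tcp_rot: [0.688, 0.725, 0.001, 0.001]
contact_force: [-0.2, 4.1, 1.2]
opening: 0.501
```

>>> arm_command --steps '[[[0,0,0],[-0.002,0,0],0],[[0,0,0],[-0.002,0,0],0]]'

```text
time: 19.65
eef_pos: [0.5712, -0.324, 0.0108]
tcp_rot: [0.689, 0.725, 0.002, -0.001]
contact_force: [-0.5, 6.9, 3.1]
opening: 0.499
```

The rail is felt at y = −0.324, exactly where I expected it. I'll withdraw and check.

>>> arm_command --steps '[[[0,0,0],[0.01,0,0],0],[[0,0,0],[0.03,0,-0.01],0],[[0,0,0],[0.07,0,-0.05],0],[[0,0,0],[0.12,0,-0.1],0],[[0,0,0],[0.18,0,-0.13],0],[[0,0,0],[0.24,0,-0.14],0],[[0,0,0],[0.24,0,-0.14],0]]'

```text
time: 20.52
eef_pos: [0.5588, -0.0813, 0.1539]
tcp_rot: [0.687, 0.727, 0.002, 0.001]
contact_force: [0.1, -1.5, -0.1]
opening: 0.5
```

```bash
python3 v.py v20.png; python3 - <<'E'
from h import *
import time
c=read_camera("scene"); f=c["frame"]; hsv=cv2.cvtColor(f,cv2.COLOR_RGB2HSV)
m=((hsv[...,1]<40)&(hsv[...,2]>120)).astype(np.uint8); k=np.zeros_like(m); k[145:205,300:380]=1
cs=cv2.findContours(m*k,cv2.RETR_EXTERNAL,cv2.CHAIN_APPROX_NONE)[0]
for q in cs:
    if cv2.contourArea(q)>150:
        r=cv2.minAreaRect((cast(c,q.reshape(-1,2),.018)[:,:2]*1000).astype(np.float32)); print(cv2.contourArea(q),r)
E
```

```text
[ 0.5588 -0.0813  0.1539] [ 0.08 -1.5  -0.11] 20.525
542.0 ((561.5731201171875, -243.57614135742188), (118.05440521240234, 67.5501937866211), 41.06486892700195)
552.0 ((566.029296875, -363.7608642578125), (85.41759490966797, 72.12583923339844), 2.682656764984131)
364.5 ((583.487060546875, -431.05224609375), (144.36817932128906, 39.9132080078125), 2.8253726959228516)
```

View pics/v20.png

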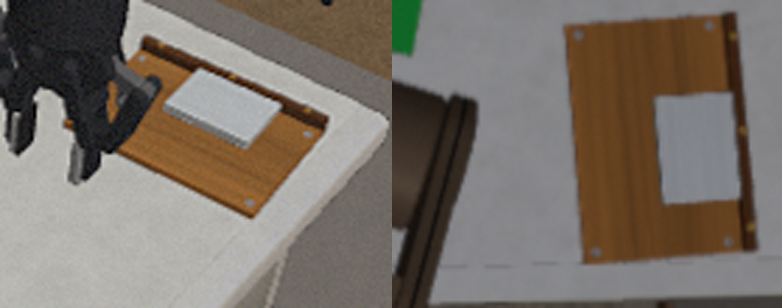

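```bash
python3 -c "
from h import *
print(sign_off())"
```

```text
the job is handed in; nothing more can be done
None
```

The plate is turned over. It lies flat on the board, blue face down and square against the rail, and I have handed the job in; no verdict was reported.

**How it went:** I squared the plate with two half-open fingertips and pushed it against the board's front edge. Then I took it up along its arc by friction until it fell over onto the board, and pushed it across to the rail.

**Failed first try:** The plate reached roughly 75° and fell back flat, blue up, because the fingers lost their downward pressure. I pressed again and kept a downward bias, and the second try went over. If that first tip-up already met step 1, nothing I can see shows that falling back undid it.

**Last checks:**
- **Rail contact:** I felt the rail at 4–7 N with the tool at y = −0.324, as predicted from the board's size.
- **Squareness:** The scene camera put the plate at about 2.7° in the world frame, and the board at about 3°.
- **Position along the rail:** The plate's centre is about 10 mm from the board's middle; up to 60 mm is allowed.
- **Appearance:** The final pictures show the bare face up, no visible gap at the rail, and the gripper well clear. I did not re-measure the plate's height or tilt.
- **Other things:** I did not re-measure the bystanders. The arm stayed away from them, and the green plate looks unmoved.
- **Time:** 20.5 s of the 58 s allowed.

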